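Find the loose duct cover and push it open

ROBOT

A 7-joint arm with a two-finger parallel gripper is mounted at the origin on the work surface. World frame = base frame: x ahead of the robot, y to its left, z up, the work surface at z = 0. Lengths are in m, angles in degrees, forces in N, time in s.
With the tool pointing down it reaches from about 0.35 to 0.9 m from the base axis. Payload 7.2 kg.
Tool frame: the origin (TCP) lies at the very end of the fingers, on their centre line; the grasp point (between the pads) lies 19 mm behind it; z points along the fingers, y is the direction in which the jaws open and shut (so a half turn about z gives the same grasp; the last joint's range is limited). The gripper opens to 85 mm and grips with 20 to 120 N. Pads are 22 mm wide; open, the fingers measure 114 mm over their backs; the gripper's body (76 mm by 85 mm) begins 54 mm behind the grasp point. The pads swing forward as they close: fully open they stand 13 mm farther back than shut.
Start: joints at [-77.934, 23.554, -0.728, 91.456, 0.321, 64.991, -4.71], TCP at [0.172, 0.601, 0.231] pointing down, gripper open.
Joint ranges: [-169.25, 169.25], [-16.82, 113.86], [-84.01, 82.57], [7.8, 145.47], [-59.2, 239.2], [7.22, 106.19], [-163.78, 163.78]. Speed limits (degrees/s): [136.94, 136.94, 172.46, 172.46, 180, 180, 180].

INTERFACE

Orientations are given as a 3x3 rotation matrix whose columns are the frame's x, y, z axes.
In Python, from plant import bot gives the robot as it stands.
- The arm moves only by the tool jog_arm, never from a script. Its argument "series" is a list of rows, each an object with "twist": the turn, a rotation vector about the tool's x, y, z in units of 8 degrees (1.0 is 8 degrees), a list of three; "offset": the shift along the tool's x, y, z in m, a list of three; "gripper": the finger opening in m, from 0 to 0.0854. In form: [{"twist": [wx, wy, wz], "offset": [tx, ty, tz], "gripper": gripper}, ...]. A call has 1 to 20 rows; each row is the pose to reach, as a shift and turn from the pose measured when the call began, along the tool's axes at that moment; what a row does not reach only later rows make up. A row lasts 1/10 s, in which the tool goes at most 50 mm and 8.59 degrees, less where a joint would pass 70% of its speed; a pose out of reach is approached as far as the arm can. A call with a gripper value outside its range is refused whole. The fingers move at their own pace and stop on an object; "squeeze" is the grip in N (left out, the last holds). Time passes only in rows, so rows that repeat a pose let the fingers close. It gives the time, the measured TCP pose, the force and the opening at its end, in the units of the state.
- bot.observe(): the state, without advancing time (a new reading comes with each control period).
- bot.get_image(name): name is "side" or "top" or "wrist"; returns the picture (384x512x3 uint8, red, green, blue); there is no depth.
- bot.camera_params(name): a dict with "mtx" (3x3 intrinsics, pixels), "k1" (the pictures are not rectified: a ray, as slopes to the right and down, at radius r is drawn at 1 + k1 r^2 times it, then the intrinsics apply), "world_to_cam" (4x4, takes a point from world to camera coordinates); the wrist camera has in their place "hand_eye" (4x4, takes a point from camera to tool coordinates, whose origin is the TCP and whose axes are the flange's). Camera axes: x right, y down, z forward; pixel columns grow to the right and rows downward; lengths in m; the calibration is good to about 2 mm. A picture is of the moment at which its call begins: read the wrist's pose just before it. camera_params takes no time and is no camera call.
- bot.job_done(): hands the job in, once; it reports no verdict.
The state is a dict: "time_s": time; "q": joint angles; "dq": joint speeds; "tau": joint torques, N m; "ee_pos": TCP position; "tcp_rot": TCP orientation; "wrist_force": force on the tool from outside, world axes, zero at the start; "torque": the same for the moment, N m; "finger_gap": finger opening in m.
Only numpy, scipy, OpenCV 4.12 (cv2) and the standard library are available. Lean on these libraries where they do the work, as an engineer would, in place of code of your own. Each camera call takes 0.05 s, during which the arm holds its last target.

TASK

One of the four identical cover plates on the yellow duct section was left free on its pivot; the other three are packed solid from below. With closed fingertips press the plates gently near their robot-side ends to find the one that rocks, then push that plate's near edge down into the duct until it is tilted at least 40 degrees, and leave it standing open. Grasp or lift nothing, never press hard on a plate, and leave everything else where it is.

Things in the scene. Friction and masses are not known exactly. Their poses are not given: they have to be found in the camera images.
- duct: yellow steel duct section fixed on the table, 215 mm (its x, near to far) x 500 mm (its y) x 110 mm high; origin at the centre of its underside, z up, x points away from the robot. Four identical cover plates lie in a row along y, flush with its top (110 mm up); it is hollow, about 90 mm deep under the free plate. Its near rim is 27 mm wide and its far ledge 53 mm.
- plate1_push (a point): point on the top face of cover plate 1 (leftmost (+y)), on its centre line, 55 mm nearer the robot than its pivot and 20 mm from its near edge: a good place to press; turns with the plate. Each plate is a ribbed metal sheet 130 mm (near to far) x 85 mm x 4 mm on a level pivot pin along the duct's y, 85 mm from its near edge and 45 mm from its far edge. Axes as the duct's when shut.
- plate1 (a joint): tilt of cover plate 1 in rad: 0 shut and flush, positive as its near edge goes down into the duct (far edge up), stop at 1.05; far edge down to -0.1. A plate that is packed from below sits on a rubber pad and gives under 3 mm under a light press. The one free plate yields to about 2 to 4 N at the push point, against a stiff pivot, and stays at whatever tilt it is left. The plates all look the same and which one is free changes from run to run.
- plate2_push (a point): point on the top face of cover plate 2 (second from left), on its centre line, 55 mm nearer the robot than its pivot and 20 mm from its near edge: a good place to press; turns with the plate. Each plate is a ribbed metal sheet 130 mm (near to far) x 85 mm x 4 mm on a level pivot pin along the duct's y, 85 mm from its near edge and 45 mm from its far edge. Axes as the duct's when shut.
- plate2 (a joint): tilt of cover plate 2 in rad: 0 shut and flush, positive as its near edge goes down into the duct (far edge up), stop at 1.05; far edge down to -0.1. A plate that is packed from below sits on a rubber pad and gives under 3 mm under a light press. The one free plate yields to about 2 to 4 N at the push point, against a stiff pivot, and stays at whatever tilt it is left. The plates all look the same and which one is free changes from run to run.
- plate3_push (a point): point on the top face of cover plate 3 (third from left), on its centre line, 55 mm nearer the robot than its pivot and 20 mm from its near edge: a good place to press; turns with the plate. Each plate is a ribbed metal sheet 130 mm (near to far) x 85 mm x 4 mm on a level pivot pin along the duct's y, 85 mm from its near edge and 45 mm from its far edge. Axes as the duct's when shut.
- plate3 (a joint): tilt of cover plate 3 in rad: 0 shut and flush, positive as its near edge goes down into the duct (far edge up), stop at 1.05; far edge down to -0.1. A plate that is packed from below sits on a rubber pad and gives under 3 mm under a light press. The one free plate yields to about 2 to 4 N at the push point, against a stiff pivot, and stays at whatever tilt it is left. The plates all look the same and which one is free changes from run to run.
- plate4_push (a point): point on the top face of cover plate 4 (rightmost (-y)), on its centre line, 55 mm nearer the robot than its pivot and 20 mm from its near edge: a good place to press; turns with the plate. Each plate is a ribbed metal sheet 130 mm (near to far) x 85 mm x 4 mm on a level pivot pin along the duct's y, 85 mm from its near edge and 45 mm from its far edge. Axes as the duct's when shut.
- plate4 (a joint): tilt of cover plate 4 in rad: 0 shut and flush, positive as its near edge goes down into the duct (far edge up), stop at 1.05; far edge down to -0.1. A plate that is packed from below sits on a rubber pad and gives under 3 mm under a light press. The one free plate yields to about 2 to 4 N at the push point, against a stiff pivot, and stays at whatever tilt it is left. The plates all look the same and which one is free changes from run to run.
- nut: loose square steel nut, 36 x 36 x 19 mm, on the wide web between plates 2 and 3; leave it alone
- bolt: loose steel bolt standing on its head, 30 mm wide, 47 mm tall, on the far ledge of the duct; leave it alone
- angle: loose piece of dark angle iron, 70 mm long, 30 mm high, on the far ledge of the duct; leave it alone
- hammer: hammer lying on the table right of the robot; leave it alone
- wrench: wrench lying on the table at the left; leave it alone
- can: closed can, 64 mm across, 170 mm tall, at the right; leave it alone
- cup: steel cup, 80 mm across, 90 mm tall, at the left; leave it alone
- tube: offcut of square steel tube, 160 x 40 x 40 mm, lying at the right; leave it alone

How it is judged (in metres and radians):
On the way, in this order (a step that is already met when the one before it is completed fails the run):
1. the free plate has rocked under a press (value of joint any of plate1, plate2, plate3, plate4 above 0.15 rad), for 0.02 s.
2. the free plate is pushed open (value of joint any of plate1, plate2, plate3, plate4 above 0.6 rad), for 0.2 s.
At the end, for the whole second after the job is handed in: exactly one plate tilted more than 0.6 rad (34 degrees) near edge down and at rest, the other three within 0.1 rad of shut, every bystander within 20 mm of where it began (((value of joint plate1 above 0.6 rad and velocity of joint plate1 between -0.05 and 0.05 rad/s and value of joint plate2 between -0.1 and 0.1 rad and value of joint plate3 between -0.1 and 0.1 rad and value of joint plate4 between -0.1 and 0.1 rad) or (value of joint plate2 above 0.6 rad and velocity of joint plate2 between -0.05 and 0.05 rad/s and value of joint plate1 between -0.1 and 0.1 rad and value of joint plate3 between -0.1 and 0.1 rad and value of joint plate4 between -0.1 and 0.1 rad) or (value of joint plate3 above 0.6 rad and velocity of joint plate3 between -0.05 and 0.05 rad/s and value of joint plate1 between -0.1 and 0.1 rad and value of joint plate2 between -0.1 and 0.1 rad and value of joint plate4 between -0.1 and 0.1 rad) or (value of joint plate4 above 0.6 rad and velocity of joint plate4 between -0.05 and 0.05 rad/s and value of joint plate1 between -0.1 and 0.1 rad and value of joint plate2 between -0.1 and 0.1 rad and value of joint plate3 between -0.1 and 0.1 rad)) and distance of each of nut, bolt, angle, hammer, wrench, can, cup, tube from where it was at the start of the episode below 0.02 m); the robot touches nothing.
It fails at once if a plate is pressed with more than 60 N (contact force between the fingers and plate1 above 60 N or contact force between the fingers and plate2 above 60 N or contact force between the fingers and plate3 above 60 N or contact force between the fingers and plate4 above 60 N).
It fails at once if a loose bystander is lifted, carried or pushed more than 20 mm (distance of any of nut, bolt, angle, hammer, wrench, can, cup, tube from where it was at the start of the episode above 0.02 m).
It also fails if it takes over 51 s, if anything falls off the work surface, if the arm or the gripper's body presses on something with over 40 N, if the wrist force passes 120 N, or if a joint passes its speed limit or range.

## Working session

There is one attempt and no reset: what is moved stays moved. The work goes in short steps, Python scripts to look and compute and a tool call to move; the robot and the scene stay as the last step left them, time stands still between calls to the robot, and variables do not carry over. Pictures are saved under pics/ and viewed, and the job is handed in when it is done.

Besides the shell and the picture viewer there is one more tool, called after "Emit:" as name(argument=value, ...), one argument or row to a line, values as JSON. jog_arm: Moves the arm, as the interface text tells. Its arguments: {"type":"object","properties":{"series":{"type":"array","items":{"type":"object","properties":{"twist":{"type":"array","items":{"type":"number"}},"offset":{"type":"array","items":{"type":"number"}},"gripper":{"type":"number"}}}},"squeeze":{"type":"number"}},"required":["series"]}

```bash
mkdir -p pics; python3 - <<'E'
from plant import bot
import cv2,numpy as np
np.set_printoptions(precision=4,suppress=True)
s=bot.observe();print(s)
for n in("top","side"):
    cv2.imwrite(f"pics/{n}0.png",bot.get_image(n)[:,:,::-1]);print(n,bot.camera_params(n))
print(bot.camera_params("wrist"))
E
```

```text
{'time_s': 0.0, 'q': array([-77.9334,  23.6021,  -0.7284,  91.5064,   0.3217,  64.9917,
        -4.7086]), 'dq': array([-0.0411,  0.0013,  0.0549,  0.0329, -0.0685,  0.105 , -0.0232]), 'tau': array([ -0.0006, -60.0616,   0.6821, -29.9409,   0.0139,   0.0103,
        -0.    ]), 'ee_pos': array([0.1719, 0.6003, 0.2304]), 'tcp_rot': array([[-0.9614,  0.2752, -0.0003],
       [ 0.2752,  0.9614, -0.0017],
       [-0.0001, -0.0017, -1.    ]]), 'wrist_force': array([-0.6903,  0.1233,  0.7244]), 'torque': array([-0.0249,  0.0149, -0.0013]), 'finger_gap': 0.08516646584111941}
top {'mtx': array([[356.0793,   0.    , 254.4014],
       [  0.    , 356.0793, 194.9679],
       [  0.    ,   0.    ,   1.    ]]), 'k1': 0.020532065564814683, 'world_to_cam': array([[-0.0083, -0.9999,  0.0148, -0.0327],
       [-0.9864,  0.0058, -0.1643,  0.5428],
       [ 0.1642, -0.0159, -0.9863,  1.2482],
       [ 0.    ,  0.    ,  0.    ,  1.    ]])}
side {'mtx': array([[408.6071,   0.    , 259.3042],
       [  0.    , 408.6071, 190.695 ],
       [  0.    ,   0.    ,   1.    ]]), 'k1': -0.1267901175197138, 'world_to_cam': array([[ 0.9378, -0.347 , -0.009 , -0.4988],
       [-0.2424, -0.636 , -0.7326,  0.1751],
       [ 0.2485,  0.6892, -0.6806,  1.2852],
       [ 0.    ,  0.    ,  0.    ,  1.    ]])}
{'mtx': array([[313.4   ,   0.    , 254.4637],
       [  0.    , 313.4   , 193.6058],
       [  0.    ,   0.    ,   1.    ]]), 'k1': -0.06735711990861612, 'hand_eye': array([[-0.0004, -0.9468, -0.3217,  0.0822],
       [ 1.    , -0.0002, -0.0006, -0.0003],
       [ 0.0005, -0.3217,  0.9468, -0.1436],
       [ 0.    ,  0.    ,  0.    ,  1.    ]])}
```

View pics/top0.png

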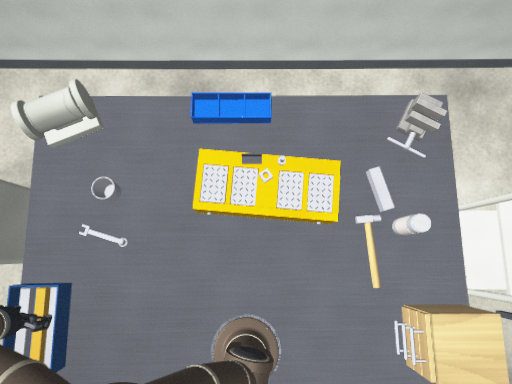

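View pics/side0.png

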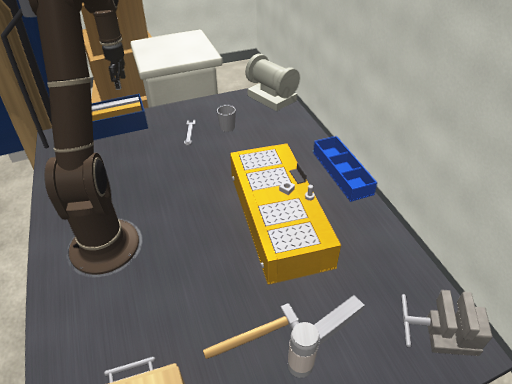

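```bash
python3 - <<'E'
import cv2
i=cv2.imread("pics/top0.png");c=i[110:260,130:390];cv2.imwrite("pics/top0c.png",cv2.resize(c,None,fx=3,fy=3,interpolation=cv2.INTER_CUBIC))
E
```

```text
(no output)
```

View pics/top0c.png

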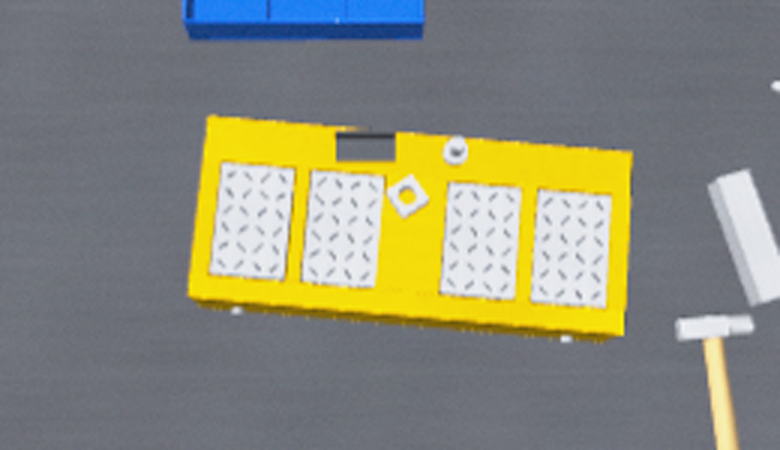

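```bash
cat > h.py <<'E'
import numpy as np,cv2
from plant import bot
np.set_printoptions(precision=4,suppress=True)
def world(name,px,z,s=None,cp=None):
    c=cp or bot.camera_params(name)
    K=c["mtx"]
    u=cv2.undistortPoints(np.array(px,float).reshape(-1,1,2),K,np.array([c["k1"],0,0,0,0.])).reshape(-1,2)
    if "hand_eye" in c:
        T=np.eye(4);T[:3,:3]=s["tcp_rot"];T[:3,3]=s["ee_pos"];Twc=T@c["hand_eye"]
    else: Twc=np.linalg.inv(c["world_to_cam"])
    d=np.c_[u,np.ones(len(u))]@Twc[:3,:3].T;o=Twc[:3,3]
    return o+d*((z-o[2])/d[:,2])[:,None]
E
python3 - <<'E'
from h import *
P=[(221,162),(295,168),(284,280),(209,273),(310,170),(385,176),(375,288),(301,284),(448,182),(522,187),(516,300),(440,294),(538,189),(611,195),(606,308),(530,303)]
C=[(208,117),(632,152),(624,334),(189,297)]
f=lambda P:(np.array(P)+0.5)/3-0.5+[130,110]
w=world("top",f(P),.11);print(w[:,:2].reshape(4,4,2).mean(1));
c=world("top",f(C),.11);print(c)
for a in(w,c):
    for k in range(0,len(a),4):
        q=a[k:k+4,:2];print(np.linalg.norm(q-np.roll(q,-1,0),axis=1))
d=[]
for k in range(4):
    q=w[4*k:4*k+4,:2];v=(q[0]+q[1]-q[2]-q[3])/2;d.append(np.degrees(np.arctan2(v[1],v[0])))
m=w[:,:2].reshape(4,4,2).mean(1);v=m[0]-m[3];print(d,np.degrees(np.arctan2(-v[0],v[1])),np.linalg.norm(np.diff(m,axis=0),axis=1))
th=np.arctan2(-v[0],v[1]);x=np.array([np.cos(th),np.sin(th)])
# push point: 20 mm from near edge => centre -45mm
print("push",m-0.045*x, "ctr",c.mean(0))
E
```

```text
[[ 0.5742  0.1048]
 [ 0.5634  0.0005]
 [ 0.5493 -0.1594]
 [ 0.5393 -0.2627]]
[[ 0.6977  0.1578  0.11  ]
 [ 0.6533 -0.3383  0.11  ]
 [ 0.44   -0.319   0.11  ]
 [ 0.4855  0.1758  0.11  ]]
[0.0863 0.1321 0.0861 0.131 ]
[0.0875 0.132  0.0847 0.1342]
[0.0863 0.1328 0.0871 0.1318]
[0.0851 0.1326 0.087  0.1341]
[0.4981 0.2142 0.4968 0.213 ]
[np.float64(-5.185917641341388), np.float64(-4.918039900476298), np.float64(-4.923690542703311), np.float64(-5.436546723068777)] -5.4192794583610855 [0.1048 0.1605 0.1038]
push [[ 0.5294  0.109 ]
 [ 0.5186  0.0048]
 [ 0.5045 -0.1552]
 [ 0.4945 -0.2585]] ctr [ 0.5691 -0.0809  0.11  ]
```

Emit:
jog_arm(
  series=[
    {"twist":[0,0,-1.33],"offset":[-0.478,-0.374,0.06],"gripper":0},
    {"twist":[0,0,-1.33],"offset":[-0.478,-0.374,0.06],"gripper":0},
    {"twist":[0,0,-1.33],"offset":[-0.478,-0.374,0.06],"gripper":0},
    {"twist":[0,0,-1.33],"offset":[-0.478,-0.374,0.06],"gripper":0},
    {"twist":[0,0,-1.33],"offset":[-0.478,-0.374,0.06],"gripper":0},
    {"twist":[0,0,-1.33],"offset":[-0.478,-0.374,0.06],"gripper":0},
    {"twist":[0,0,-1.33],"offset":[-0.478,-0.374,0.06],"gripper":0},
    {"twist":[0,0,-1.33],"offset":[-0.478,-0.374,0.06],"gripper":0},
    {"twist":[0,0,-1.33],"offset":[-0.478,-0.374,0.06],"gripper":0},
    {"twist":[0,0,-1.33],"offset":[-0.478,-0.374,0.06],"gripper":0},
    {"twist":[0,0,-1.33],"offset":[-0.478,-0.374,0.06],"gripper":0},
    {"twist":[0,0,-1.33],"offset":[-0.478,-0.374,0.06],"gripper":0},
    {"twist":[0,0,-1.33],"offset":[-0.478,-0.374,0.06],"gripper":0},
    {"twist":[0,0,-1.33],"offset":[-0.478,-0.374,0.06],"gripper":0},
    {"twist":[0,0,-1.33],"offset":[-0.478,-0.374,0.06],"gripper":0},
    {"twist":[0,0,-1.33],"offset":[-0.478,-0.374,0.06],"gripper":0},
    {"twist":[0,0,-1.33],"offset":[-0.478,-0.374,0.06],"gripper":0},
    {"twist":[0,0,-1.33],"offset":[-0.478,-0.374,0.06],"gripper":0},
  ],
)

```text
time_s: 1.9
ee_pos: [0.5281, 0.1105, 0.1713]
tcp_rot: [[-0.996, 0.091, -0.0], [0.091, 0.996, -0.001], [0.0, -0.001, -1.0]]
wrist_force: [-0.5, 0.4, 0.5]
finger_gap: 0.0003
```

```bash
python3 - <<'E'
from h import *
s=bot.observe();cv2.imwrite("pics/w1.png",bot.get_image("wrist")[:,:,::-1])
i=bot.get_image("side")[:,:,::-1][100:300,200:380];cv2.imwrite("pics/s1.png",cv2.resize(i,None,fx=3,fy=3))
E
```

```text
(no output)
```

View pics/w1.png

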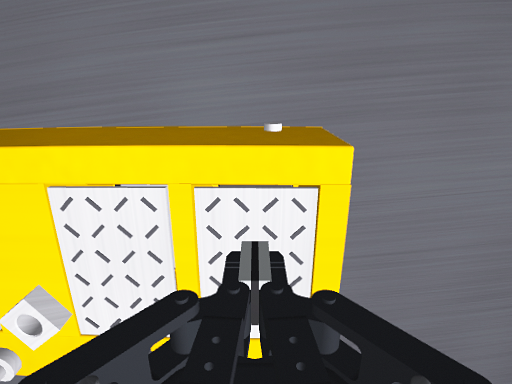

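View pics/s1.png

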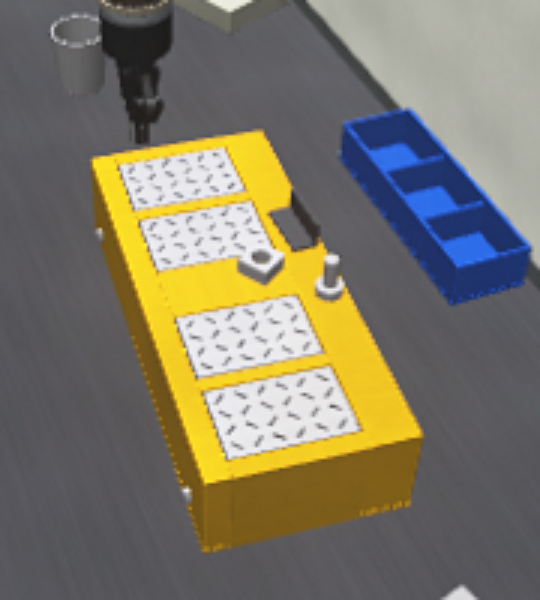

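Emit:
jog_arm(
  series=[
    {"twist":[0,0,0],"offset":[0,0,0.04],"gripper":0},
    {"twist":[0,0,0],"offset":[0,0,0.055],"gripper":0},
    {"twist":[0,0,0],"offset":[0,0,0.055],"gripper":0},
    {"twist":[0,0,0],"offset":[0,0,0.057],"gripper":0},
    {"twist":[0,0,0],"offset":[0,0,0.059],"gripper":0},
    {"twist":[0,0,0],"offset":[0,0,0.06],"gripper":0},
    {"twist":[0,0,0],"offset":[0,0,0.061],"gripper":0},
    {"twist":[0,0,0],"offset":[0,0,0.062],"gripper":0},
    {"twist":[0,0,0],"offset":[0,0,0.062],"gripper":0},
  ],
)

```text
time_s: 2.9
ee_pos: [0.5286, 0.11, 0.1097]
tcp_rot: [[-0.996, 0.092, 0.001], [0.092, 0.996, -0.001], [-0.001, -0.001, -1.0]]
wrist_force: [0.0, -0.0, 2.3]
finger_gap: 0.0001
```

Emit:
jog_arm(
  series=[
    {"twist":[0,0,0],"offset":[0,0,0.001],"gripper":0},
    {"twist":[0,0,0],"offset":[0,0,0.002],"gripper":0},
    {"twist":[0,0,0],"offset":[0,0,0.002],"gripper":0},
  ],
)

```text
time_s: 3.2
ee_pos: [0.5286, 0.11, 0.1087]
tcp_rot: [[-0.996, 0.092, 0.001], [0.092, 0.996, -0.0], [-0.001, -0.0, -1.0]]
wrist_force: [-4.0, -1.1, 11.4]
finger_gap: -0.0002
```

Emit:
jog_arm(
  series=[
    {"twist":[0,0,0],"offset":[0,0,-0.02],"gripper":0},
    {"twist":[0,0,0],"offset":[0,0,-0.03],"gripper":0},
    {"twist":[0,0,0],"offset":[0,-0.05,-0.03],"gripper":0},
    {"twist":[0,0,0],"offset":[0,-0.0955,-0.03],"gripper":0},
    {"twist":[0,0,0],"offset":[0,-0.1055,-0.03],"gripper":0},
    {"twist":[0,0,0],"offset":[0,-0.1055,-0.03],"gripper":0},
    {"twist":[0,0,0],"offset":[0,-0.1055,-0.015],"gripper":0},
    {"twist":[0,0,0],"offset":[0,-0.1055,-0.006],"gripper":0},
    {"twist":[0,0,0],"offset":[0,-0.1055,-0.005],"gripper":0},
    {"twist":[0,0,0],"offset":[0,-0.1055,-0.003],"gripper":0},
    {"twist":[0,0,0],"offset":[0,-0.1055,-0.002],"gripper":0},
    {"twist":[0,0,0],"offset":[0,-0.1055,-0.001],"gripper":0},
    {"twist":[0,0,0],"offset":[0,-0.1055,0.0],"gripper":0},
    {"twist":[0,0,0],"offset":[0,-0.1055,0.001],"gripper":0},
    {"twist":[0,0,0],"offset":[0,-0.1055,0.001],"gripper":0},
  ],
)

```text
time_s: 4.7
ee_pos: [0.5192, 0.0052, 0.1079]
tcp_rot: [[-0.996, 0.092, 0.002], [0.092, 0.996, -0.0], [-0.002, 0.0, -1.0]]
wrist_force: [0.4, 1.4, 1.7]
finger_gap: -0.0
```

Emit:
jog_arm(
  series=[
    {"twist":[0,0,0],"offset":[0,0,0.001],"gripper":0},
    {"twist":[0,0,0],"offset":[0,0,0.002],"gripper":0},
    {"twist":[0,0,0],"offset":[0,0,0.003],"gripper":0},
    {"twist":[0,0,0],"offset":[0,0,0.003],"gripper":0},
  ],
)

```text
time_s: 5.1
ee_pos: [0.5194, 0.0052, 0.1049]
tcp_rot: [[-0.996, 0.092, 0.002], [0.092, 0.996, -0.0], [-0.002, 0.0, -1.0]]
wrist_force: [0.9, 1.3, 0.9]
finger_gap: -0.0002
```

Emit:
jog_arm(
  series=[
    {"twist":[0,0,0],"offset":[0,0,0.001],"gripper":0},
    {"twist":[0,0,0],"offset":[0,0,0.003],"gripper":0},
    {"twist":[0,0,0],"offset":[0,0,0.005],"gripper":0},
    {"twist":[0,0,0],"offset":[0,0,0.006],"gripper":0},
    {"twist":[0,0,0],"offset":[0,0,0.006],"gripper":0},
  ],
)

```text
time_s: 5.6
ee_pos: [0.5194, 0.005, 0.0987]
tcp_rot: [[-0.996, 0.092, 0.002], [0.092, 0.996, -0.0], [-0.002, -0.0, -1.0]]
wrist_force: [0.5, 0.4, 1.0]
finger_gap: -0.0001
```

Emit:
jog_arm(
  series=[
    {"twist":[0,0,0],"offset":[0,0,0.003],"gripper":0},
    {"twist":[0,0,0],"offset":[0,0,0.006],"gripper":0},
    {"twist":[0,0,0],"offset":[0,0,0.009],"gripper":0},
    {"twist":[0,0,0],"offset":[0,0,0.012],"gripper":0},
    {"twist":[0,0,0],"offset":[0,0,0.015],"gripper":0},
    {"twist":[0,0,0],"offset":[0,0,0.018],"gripper":0},
    {"twist":[0,0,0],"offset":[0,0,0.02],"gripper":0},
    {"twist":[0,0,0],"offset":[0,0,0.02],"gripper":0},
  ],
)

```text
time_s: 6.4
ee_pos: [0.5188, 0.005, 0.0781]
tcp_rot: [[-0.996, 0.092, 0.0], [0.092, 0.996, -0.0], [-0.0, -0.0, -1.0]]
wrist_force: [0.2, 0.3, -0.0]
finger_gap: 0.0
```

```bash
python3 - <<'E'
from h import *
i=bot.get_image("side")[:,:,::-1][100:300,200:380];a=cv2.resize(i,None,fx=3,fy=3)
cv2.imwrite("pics/s2.png",a)
cv2.imwrite("pics/w2.png",bot.get_image("wrist")[:,:,::-1])
E
```

```text
(no output)
```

View pics/s2.png

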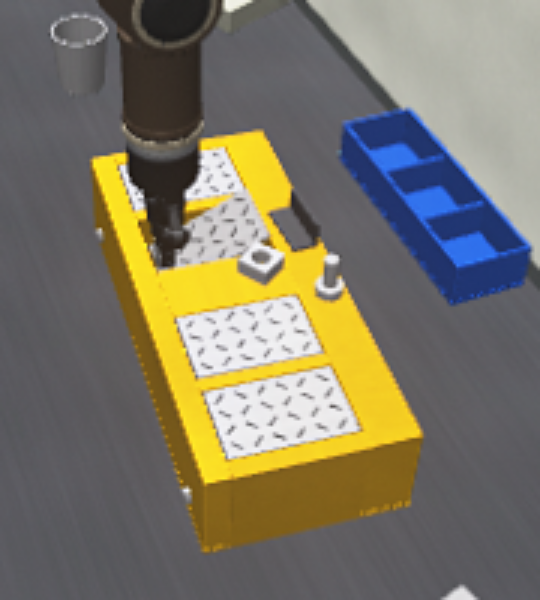

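View pics/w2.png

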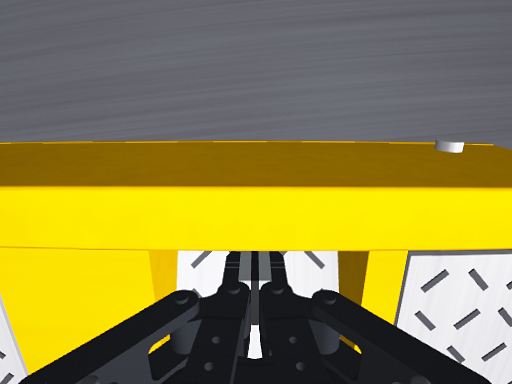

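Emit:
jog_arm(
  series=[
    {"twist":[0,0,0],"offset":[0,0,0.003],"gripper":0},
    {"twist":[0,0,0],"offset":[-0.001,0,0.006],"gripper":0},
    {"twist":[0,0,0],"offset":[-0.002,0,0.009],"gripper":0},
    {"twist":[0,0,0],"offset":[-0.004,0,0.012],"gripper":0},
    {"twist":[0,0,0],"offset":[-0.005,0,0.015],"gripper":0},
    {"twist":[0,0,0],"offset":[-0.005,0,0.015],"gripper":0},
    {"twist":[0,0,0],"offset":[-0.005,0,0.015],"gripper":0},
    {"twist":[0,0,0],"offset":[-0.005,0,0.015],"gripper":0},
  ],
)

```text
time_s: 7.3
ee_pos: [0.5234, 0.0045, 0.063]
tcp_rot: [[-0.996, 0.092, -0.0], [0.092, 0.996, -0.001], [0.0, -0.001, -1.0]]
wrist_force: [0.5, -0.0, 0.0]
finger_gap: -0.0
```

```bash
python3 - <<'E'
from h import *
i=bot.get_image("side")[:,:,::-1][130:230,220:350];a=cv2.resize(i,None,fx=6,fy=6)
cv2.imwrite("pics/s3.png",a)
E
```

```text
(no output)
```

View pics/s3.png

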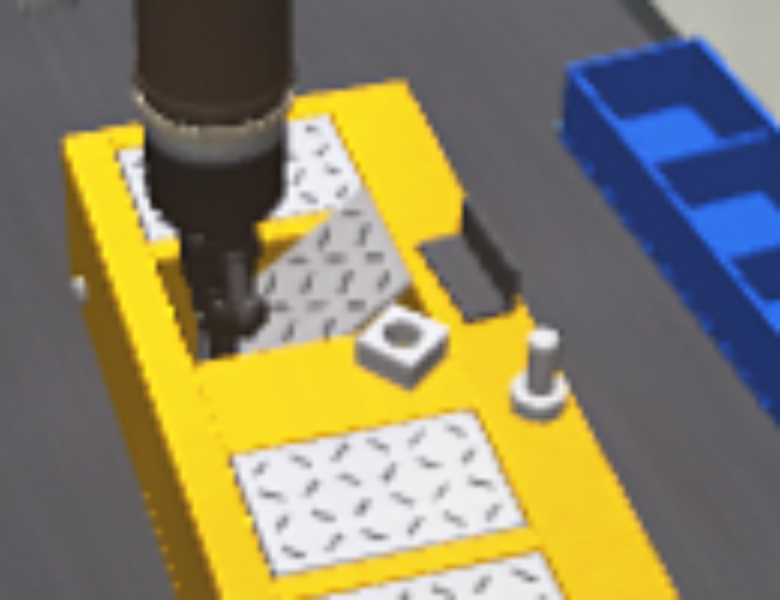

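Emit:
jog_arm(
  series=[
    {"twist":[0,0,0],"offset":[0.002,0,-0.005],"gripper":0},
    {"twist":[0,0,0],"offset":[0.004,0,-0.02],"gripper":0},
    {"twist":[0,0,0],"offset":[0.004,0,-0.05],"gripper":0},
    {"twist":[0,0,0],"offset":[0.004,0,-0.1],"gripper":0},
    {"twist":[0,0,0],"offset":[0.02,0,-0.15],"gripper":0},
    {"twist":[0,0,0],"offset":[0.06,0,-0.18],"gripper":0},
    {"twist":[0,0,0],"offset":[0.1,0,-0.2],"gripper":0},
    {"twist":[0,0,0],"offset":[0.1,0,-0.2],"gripper":0},
    {"twist":[0,0,0],"offset":[0.1,0,-0.2],"gripper":0},
    {"twist":[0,0,0],"offset":[0.1,0,-0.2],"gripper":0},
  ],
)

```text
time_s: 8.35
ee_pos: [0.4243, 0.0138, 0.263]
tcp_rot: [[-0.996, 0.092, 0.0], [0.092, 0.996, -0.001], [-0.0, -0.001, -1.0]]
wrist_force: [0.4, 0.1, -0.2]
finger_gap: 0.0003
```

```bash
python3 - <<'E'
from h import *
i=bot.get_image("side")[:,:,::-1][130:230,220:350];a=cv2.resize(i,None,fx=6,fy=6,interpolation=cv2.INTER_CUBIC)
cv2.imwrite("pics/s4.png",a)
t=bot.get_image("top")[:,:,::-1];cv2.imwrite("pics/t4.png",t)
# predicted far-edge midpoint-corners vs tilt
c=bot.camera_params("side");th=np.radians(-5.3);X=np.array([np.cos(th),np.sin(th)]);Y=np.array([-X[1],X[0]])
piv=np.array([.5634,.0005])+.02*X
for a in(.5,.6,.7,.8,.9,1.0):
  o=[]
  for sy in(.0425,-.0425):
    p=piv+.045*np.cos(a)*X+sy*Y
    w=np.array([[p[0],p[1],.110+.045*np.sin(a)]])
    M=c["world_to_cam"];u=cv2.projectPoints(w,cv2.Rodrigues(M[:3,:3])[0],M[:3,3],c["mtx"],np.array([c["k1"],0,0,0,0.]))[0].ravel()
    o.append((u-[220,130]+.5)*6-.5)
  print(a,o)
E
```

```text
0.5 [array([371.1644, 194.2672]), array([418.2122, 290.0229])]
0.6 [array([367.3473, 189.6453]), array([414.3323, 285.4063])]
0.7 [array([362.8683, 185.4693]), array([409.7558, 281.2488])]
0.8 [array([357.7693, 181.7847]), array([404.525 , 277.5963])]
0.9 [array([352.099 , 178.6327]), array([398.69  , 274.4898])]
1.0 [array([345.913 , 176.0492]), array([392.3075, 271.9652])]
```

View pics/s4.png

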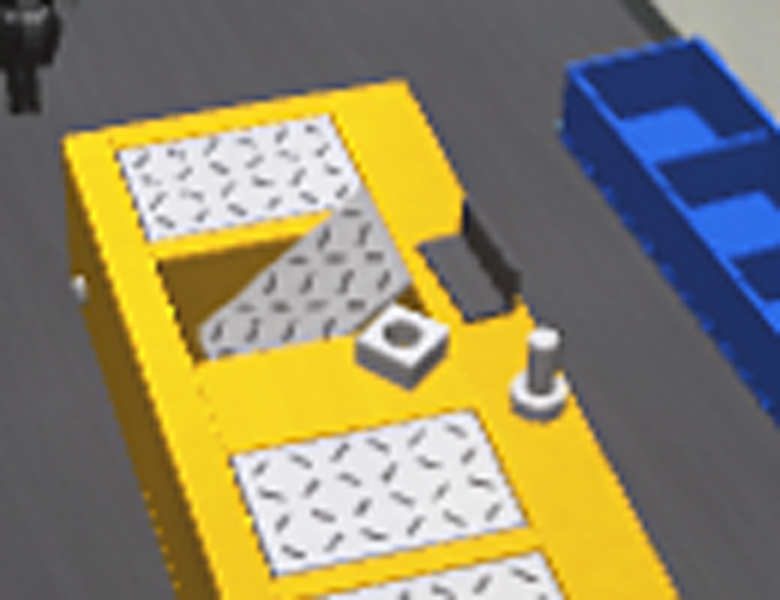

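View pics/t4.png

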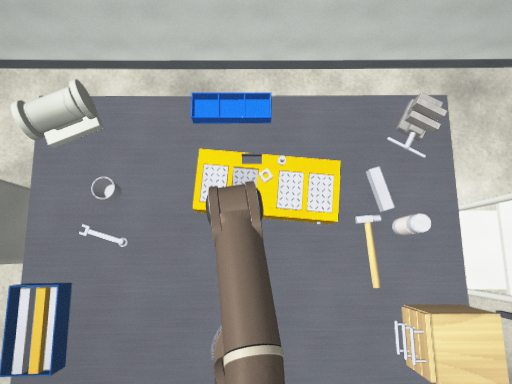

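```bash
python3 - <<'E'
from h import *
c=bot.camera_params("side");th=np.radians(-5.3);X=np.array([np.cos(th),np.sin(th)]);Y=np.array([-X[1],X[0]])
piv=np.array([.5634,.0005])+.02*X
M=c["world_to_cam"]
for a in(0,.5,.6,.7,.8,.9,1.0):
  o=[]
  for d in(.045,-.085):
   for sy in(.0425,-.0425):
    p=piv+d*np.cos(a)*X+sy*Y
    w=np.array([[p[0],p[1],.108+d*np.sin(a)]])
    u=cv2.projectPoints(w,cv2.Rodrigues(M[:3,:3])[0],M[:3,3],c["mtx"],np.array([c["k1"],0,0,0,0.]))[0].ravel()
    o.append(((u-[220,130]+.5)*6-.5).round())
  print(a,*o)
E
```

```text
0 [379. 225.] [426. 321.] [157. 265.] [195. 364.]
0.5 [371. 197.] [418. 293.] [177. 316.] [215. 416.]
0.6 [367. 192.] [414. 288.] [185. 324.] [223. 424.]
0.7 [363. 188.] [410. 284.] [194. 331.] [232. 431.]
0.8 [358. 185.] [404. 280.] [204. 337.] [242. 437.]
0.9 [352. 181.] [399. 277.] [215. 342.] [253. 442.]
1.0 [346. 179.] [392. 275.] [226. 347.] [265. 446.]
```

Emit:
jog_arm(
  series=[
    {"twist":[0,0,0],"offset":[-0.05,0,0.0],"gripper":0},
    {"twist":[0,0,0],"offset":[-0.095,0,0.03],"gripper":0},
    {"twist":[0,0,0],"offset":[-0.1,0,0.07],"gripper":0},
    {"twist":[0,0,0],"offset":[-0.1,0,0.11],"gripper":0},
    {"twist":[0,0,0],"offset":[-0.1,0,0.15],"gripper":0},
    {"twist":[0,0,0],"offset":[-0.1,0,0.18],"gripper":0},
    {"twist":[0,0,0],"offset":[-0.1,0,0.188],"gripper":0},
    {"twist":[0,0,0],"offset":[-0.101,0,0.192],"gripper":0},
    {"twist":[0,0,0],"offset":[-0.102,0,0.195],"gripper":0},
    {"twist":[0,0,0],"offset":[-0.104,0,0.198],"gripper":0},
    {"twist":[0,0,0],"offset":[-0.106,0,0.201],"gripper":0},
    {"twist":[0,0,0],"offset":[-0.108,0,0.203],"gripper":0},
    {"twist":[0,0,0],"offset":[-0.108,0,0.203],"gripper":0},
    {"twist":[0,0,0],"offset":[-0.108,0,0.203],"gripper":0},
  ],
)

```text
time_s: 9.85
ee_pos: [0.5315, 0.0035, 0.0593]
tcp_rot: [[-0.996, 0.092, -0.002], [0.092, 0.996, -0.001], [0.001, -0.001, -1.0]]
wrist_force: [-0.5, -0.3, 0.1]
finger_gap: -0.0003
```

Emit:
jog_arm(
  series=[
    {"twist":[0,0,0],"offset":[0.002,0,-0.005],"gripper":0},
    {"twist":[0,0,0],"offset":[0.005,0,-0.02],"gripper":0},
    {"twist":[0,0,0],"offset":[0.006,0,-0.05],"gripper":0},
    {"twist":[0,0,0],"offset":[0.006,0,-0.1],"gripper":0},
    {"twist":[0,0,0],"offset":[0.02,0,-0.15],"gripper":0},
    {"twist":[0,0,0],"offset":[0.06,0,-0.18],"gripper":0},
    {"twist":[0,0,0],"offset":[0.1,0,-0.2],"gripper":0},
    {"twist":[0,0,0],"offset":[0.1,0,-0.2],"gripper":0},
    {"twist":[0,0,0],"offset":[0.1,0,-0.2],"gripper":0},
    {"twist":[0,0,0],"offset":[0.1,0,-0.2],"gripper":0},
  ],
)

```text
time_s: 10.85
ee_pos: [0.4326, 0.0129, 0.2596]
tcp_rot: [[-0.996, 0.092, -0.001], [0.092, 0.996, -0.001], [0.001, -0.001, -1.0]]
wrist_force: [-0.4, -0.0, -0.5]
finger_gap: 0.0004
```

```bash
python3 - <<'E'
from h import *
f=bot.get_image("side")[:,:,::-1];i=f[130:230,220:350];a=cv2.resize(i,None,fx=6,fy=6,interpolation=cv2.INTER_CUBIC)
cv2.imwrite("pics/s5.png",a);cv2.imwrite("pics/s5f.png",f)
E
```

```text
(no output)
```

View pics/s5.png

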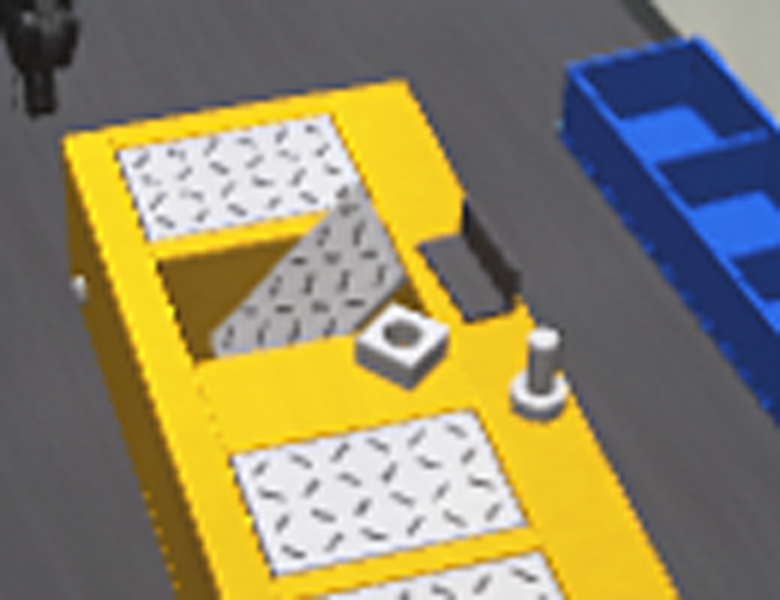

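View pics/s5f.png

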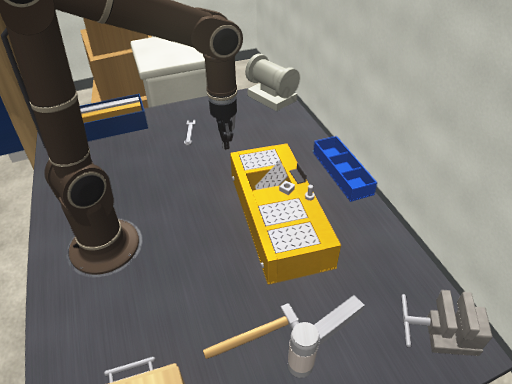

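```bash
python3 -c "
from plant import bot
print(bot.job_done())"
```

```text
the job is handed in; nothing more can be done
None
```

Plate 2 (second from left) was the free one. I pushed it open to about 0.85 rad (about 48°), left it standing open, and handed the job in at about 11 s of the 51 s limit.

- **Finding it:** plate 1 gave about 1 mm and pushed back with 11 N, so it is packed. Plate 2 yielded with only 1–2 N showing on the wrist. I did not press plates 3 and 4.
- **Opening it:** after the first push I read the tilt at only about 0.72 rad (41°), although I had expected about 0.88 from the fingertip depth. That was too close to 40°, so I pushed once more. The final 0.85 rad comes from the plate corners in the side picture, at about (212,335) and (406,277) in the 6x crop.
- **Last checks:** after I withdrew, the plate stayed tilted. The other three look shut, and everything visible in the last side picture appears where it was in the first one. The cup was hidden behind the arm there; it was unmoved in the top picture taken after the first push. I judged this by eye and did not measure it.
- **Contact:** the arm is clear of everything, and the highest force in the readings after each move was about 12 N, on plate 1.

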